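# Push a carton of lock parts through the gravity flap of a parts chute

### The arm

A 6-joint arm with a two-finger parallel gripper is mounted at the origin on a cart in front of the work surface, level with it; the furniture and walls round the work are solid. World frame = base frame: x ahead of the robot, y to its left, z up, the work surface at z = 0. Lengths are in m, angles in rad, forces in N, time in s.
With the tool pointing down it reaches from about 0.35 to 0.725 m from the base axis. Payload 6 kg.
Tool frame: the origin (TCP) lies at the very end of the fingers, on their centre line; the grasp point (between the pads) lies 19 mm behind it; z points along the fingers, x is the direction in which the jaws open and shut, and the axes are right-handed (so a half turn about z gives the same grasp; the last joint's range is limited). The gripper opens to 85 mm and grips with 20 to 120 N. Pads are 22 mm wide; open, the fingers measure 114 mm over their backs; the gripper's body (76 mm by 85 mm) begins 54 mm behind the grasp point. The pads swing forward as they close: fully open they stand 13 mm farther back than shut.
Start: joints at [1.501, 0.04, 0.085, 0, -1.615, -0.334], TCP at [0.236, 0.552, 0.231] pointing down, gripper open.
Joint ranges: [-2.56, 2.56], [-1.29, 2.01], [-1.08, 1.49], [-3.29, 1.98], [-2.81, -0.18], [-2.99, 2.99]. Speed limits (rad/s): [2.57, 2.57, 3.01, 3.14, 3.14, 3.14].

### API

Orientations are given as a rotation vector (axis times angle).
In Python, from station import env, cams gives the robot as it stands. Calls block until the motion is done:
- env.move_to(position, orientation): joint-space move of the TCP to a pose.
- env.line_to(position, rate=0.15, rotation=None, force_limit=None): straight line of the TCP; rotation=None keeps the orientation; rate is the mean speed in m/s. With force_limit (N) it stops when the force on the tool has changed by that much, and returns True; else False.
- env.goto_joints(angles): joint-space move.
- env.release() and env.clamp(): open the fingers fully, or close them until they stop; the grip force is fixed at half the most.
- env.dwell(seconds).
- env.inverse_kinematics(position, orientation): joint angles nearest the present ones, or None.
- cams.capture(name): name is "scene" or "top"; returns the picture (420x560x3 uint8, blue, green, red); there is no depth.
- cams.calibration(name): a dict with "vfov" (degrees; the focal length in pixels is half the picture's height over the tangent of half this angle, whatever the lens; pixels are square), "cx", "cy" (the principal point, pixels), "position" and "attitude" of the camera in the world. Camera axes: x right, y down, z forward; pixel columns grow to the right and rows downward; lengths in m; the calibration is good to about 2 mm. A picture is of the moment at which its call begins. calibration takes no time and is no camera call.
A pose or a line that the arm cannot do raises env.PlanningError and nothing moves.
- env.sign_off(): hands the job in, once; it reports no verdict.
Readings, each from a call of its own:
- env.current_time(): time.
- env.current_qpos(): joint angles.
- env.current_dq(): joint speeds.
- env.current_joint_efforts(): joint torques, N m.
- env.current_ee_pos(): TCP position.
- env.current_tcp_rot(): TCP orientation.
- env.current_wrist_force(): force on the tool from outside, world axes, zero at the start.
- env.current_ft_torque(): the same for the moment, N m.
- env.current_width(): opening from 0.0 (shut) to 1.0 (fully open).
Only numpy, scipy, OpenCV 4.12 (cv2) and the standard library are available. Lean on these libraries where they do the work, as an engineer would, in place of code of your own. Each camera call takes 0.05 s, during which the arm holds its last target.

### The job

Feed the white carton into the parts chute: with the fingertips push it along the grey feed board into line with the doorway and on through the orange swinging flap, until it slides down into the blue catch bin, then draw back so that the flap hangs shut again. Do not pick the carton up, and leave the other things on the bench where they are.

Things in the scene. Friction and masses are not known exactly. Their poses are not given: they have to be found in the camera images.
- chute: parts chute, fixed to the bench. Origin on the bench straight below the middle of the doorway; x points level through the doorway into the bin (feeding direction), y to the left of that, z up. Feed board: level grey top at z 85 mm, x -190 mm to 0, y -85 to +85 mm, no rim. Two guide strips 10 mm tall on it form a funnel: 155 mm apart at x -45 mm, 94 mm apart at x -4 mm
- chute_lip (a point): middle of the lip where the feed board ends, on its top, 85 mm above the bench; axes as the chute's. The doorway stands here: two blue posts 12 mm square and 64 mm tall, 94 mm clear between them, with a 5 mm hinge rod across, 58 mm straight above the lip. A carton more than half over the lip tips and slides down by itself
- bin_centre (a point): point in the open-topped blue catch bin, 130 mm behind the doorway and 30 mm above the bench; axes as the chute's. Behind the lip a smooth steel ramp goes down at 36 degrees to the bin's floor. The bin is 96 mm wide inside, ends 206 mm behind the doorway, walls 70 to 85 mm tall
- flap (a joint): orange gravity flap in the doorway, 86 mm wide, hanging 56 mm down from the hinge rod to 2 mm above the lip, 3 mm thick, 40 g. 0 = hangs shut, grows to 1.5 rad as its lower edge swings into the bin (it cannot swing towards the feed board); no spring, falls shut by its weight
- carton_centre (a point): centre of the white carton, 60 mm wide, 98 mm long, 35 mm tall, about 0.15 kg, loose on the feed board (centre 17.5 mm above it). Its y axis runs along its length, roughly along the feeding direction (up to 0.25 rad askew), x across, z up. Starts up to 33 mm to either side of the doorway's centre line, its centre 107 to 125 mm before the lip
- padlock_centre (a point): brass padlock lying on the bench, 72 x 47 x 20 mm, centre; bystander
- pliers_centre (a point): red-handled pliers lying on the bench, 56 x 160 x 12 mm, centre; bystander
- tape_measure_centre (a point): yellow and black tape measure standing on the bench, 36 x 72 x 59 mm, centre; bystander
- screwdriver_centre (a point): yellow-handled screwdriver lying on the bench, 25 x 180 x 24 mm, centre; bystander
- lock_cylinder_1: steel lock cylinder standing on the bench, 35 mm across, 64 mm tall, origin at its foot; bystander
Not all that is in view belongs to the job. What is shaped like the part that bears carton_centre but red is not meant.

How it is judged:
By the outcome, as a careful person would: the job done as asked, in the order asked, and still so for the second after the job is handed in, with the robot touching nothing.
It also fails if it takes over 51 s, if anything falls off the work surface, if the arm or the gripper's body presses on something with over 40 N, if the wrist force passes 120 N, or if a joint passes its speed limit or range.

## Working session

There is one attempt and no reset: what is moved stays moved. The work goes in short steps, each a Python script; the robot and the scene stay as the last script left them, time stands still between calls to the robot, and variables do not carry over. Pictures are saved under pics/ and viewed, and the job is handed in when it is done.

```bash
mkdir -p pics; ls; python3 - <<'E'
from station import env,cams
import cv2
for n in("scene","top"):
    i=cams.capture(n); cv2.imwrite(f"pics/{n}0.png",i); print(n,cams.calibration(n))
print(env.current_time(),env.current_ee_pos(),env.current_tcp_rot())
E
```

```text
pics
scene {'vfov': 55.31263565235508, 'cx': 276.6052328161457, 'cy': 208.1138969978582, 'position': array([-0.50822073,  0.95855139,  0.77375956]), 'attitude': array([-0.97877001,  2.12272632, -1.29275914])}
top {'vfov': 49.8346383873646, 'cx': 286.7647228749427, 'cy': 213.48463484623002, 'position': array([0.27650283, 0.12905943, 1.3835903 ]), 'attitude': array([-2.12053497,  2.14709281, -0.20417956])}
0.1 [0.23553866 0.55152127 0.23038537] [ 1.73029166e+00 -2.62065125e+00  1.55543480e-03]
```

View pics/scene0.png

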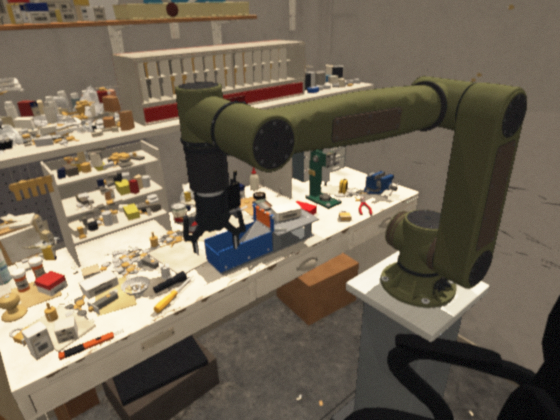

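View pics/top0.png

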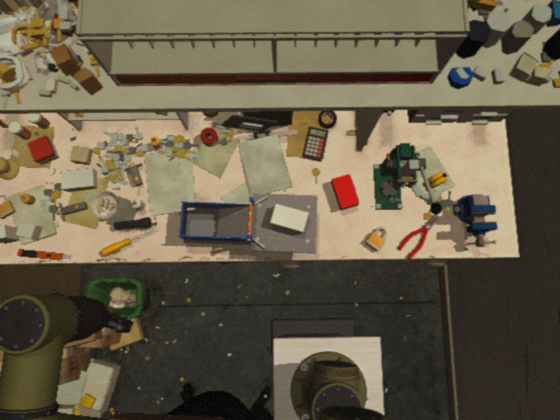

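Top view: the white carton at about (290,219) lies on the grey feed board. The similar red box at (345,192) lies on the bench and is the decoy. The flap is at about (250,222) and the blue bin at (215,222). I'll confirm this in an enlarged crop.

```bash
cat > h.py <<'E'
import numpy as np,cv2
from scipy.spatial.transform import Rotation as R
from station import env,cams
def px2w(n,uv,z):
    c=cams.calibration(n);f=210/np.tan(np.radians(c['vfov']/2))
    d=R.from_rotvec(c['attitude']).apply([(uv[0]-c['cx'])/f,(uv[1]-c['cy'])/f,1.])
    p=np.array(c['position']); return p+d*(z-p[2])/d[2]
def w2px(n,P):
    c=cams.calibration(n);f=210/np.tan(np.radians(c['vfov']/2))
    q=R.from_rotvec(c['attitude']).inv().apply(np.atleast_2d(P)-c['position'])
    return np.c_[q[:,0]/q[:,2]*f+c['cx'],q[:,1]/q[:,2]*f+c['cy']]
def crop(i,x,y,w,h,s,fn): cv2.imwrite(fn,cv2.resize(i[y:y+h,x:x+w],None,fx=s,fy=s,interpolation=cv2.INTER_CUBIC))
E
python3 - <<'E'
from h import *
crop(cv2.imread("pics/top0.png"),170,180,160,90,5,"pics/t1.png")
crop(cv2.imread("pics/scene0.png"),190,170,150,110,5,"pics/s1.png")
E
```

```text
(no output)
```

View pics/t1.png

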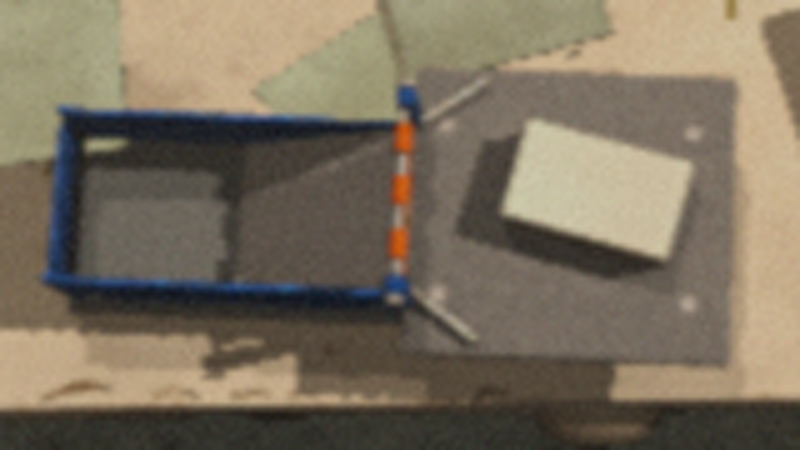

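View pics/s1.png

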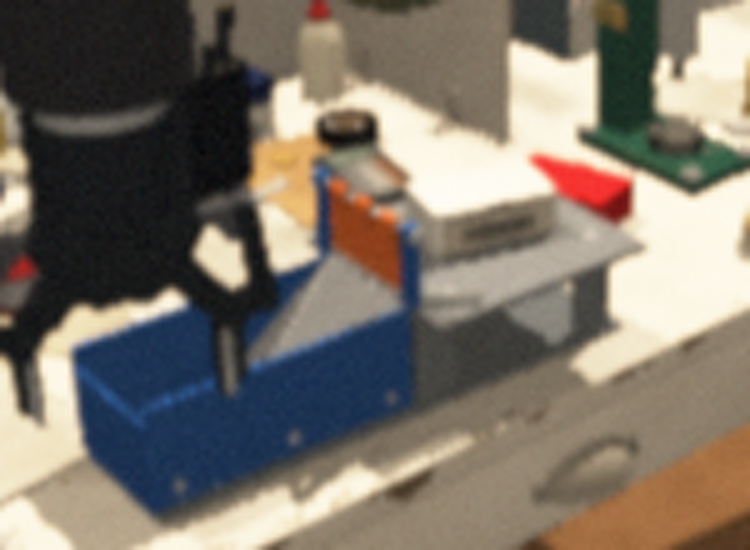

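```bash
python3 - <<'E'
from h import *
T=lambda U:((U[0]+.5)/5-.5+170,(U[1]+.5)/5-.5+180)
def g(L,z): return np.array([px2w("top",T(u),z) for u in L])
b=g([(735,78),(728,362),(405,350),(418,70)],.085);c=g([(530,118),(693,163),(668,263),(503,215)],.12);p=g([(408,97),(397,290)],.149)
print(b.round(4),c.round(4),p.round(4),sep="\n")
for q in(b,c): print(np.linalg.norm(q-np.roll(q,-1,0),axis=1).round(4), q.mean(0).round(4))
f=b[3]-b[0]+b[2]-b[1];print("board yaw",np.arctan2(f[1],f[0]))
f=c[0]-c[1]+c[3]-c[2];print("carton yaw",np.arctan2(f[1],f[0]))
print("posts mid",p.mean(0),np.linalg.norm(p[0]-p[1]))
E
```

```text
[[0.564  0.0224 0.085 ]
 [0.3968 0.0307 0.085 ]
 [0.406  0.2164 0.085 ]
 [0.5708 0.2089 0.085 ]]
[[0.5342 0.1429 0.12  ]
 [0.507  0.0505 0.12  ]
 [0.4498 0.0658 0.12  ]
 [0.4783 0.1587 0.12  ]]
[[0.5409 0.2105 0.149 ]
 [0.4327 0.2165 0.149 ]]
[0.1674 0.1859 0.165  0.1865] [0.4844 0.1196 0.085 ]
[0.0963 0.0592 0.0971 0.058 ] [0.4923 0.1045 0.12  ]
board yaw 1.5276669911571097
carton yaw 1.2790760132109948
posts mid [0.48681171 0.21350014 0.149     ] 0.1084415108743483
```

The chute pose is consistent: posts 108 mm apart, carton 97×59 mm, carton about 14° askew and 10 mm to the right. My plan is to nudge the front of its right side with the closed fingers, which straightens and centres it at once, and then push from behind.

```bash
cat >> h.py <<'E'
PSI=1.525; LIP=np.array([.4876,.2145,.085])
F=np.array([np.cos(PSI),np.sin(PSI),0]);L=np.array([-F[1],F[0],0])
def ch(x,y,z): return LIP*[1,1,0]+x*F+y*L+np.array([0,0,z])
def ori(s,d=0.):
    x=s*L;z=np.array([0,0,-1.]);M=np.c_[x,np.cross(z,x),z]
    return R.from_matrix(M).as_rotvec()
E
python3 - <<'E'
from h import *
print(env.current_qpos())
for s in(1,-1):
    for p in(ch(-.099,-.09,.2),ch(-.22,0,.102),ch(-.03,0,.102)): print(s,p.round(3),env.inverse_kinematics(p,ori(s)))
E
```

```text
[ 1.50075514e+00  4.07726896e-02  8.39391746e-02 -3.93902377e-04
 -1.61551197e+00 -3.33674635e-01]
1 [0.573 0.111 0.2  ] [ 0.53551023 -0.00426576 -0.01695446  0.         -1.55810763 -0.58130655]
1 [ 0.478 -0.005  0.102] [ 0.41303093 -0.27543882 -0.43925752  0.         -1.40697763 -0.45882726]
1 [0.486 0.185 0.102] [ 7.50184247e-01 -1.52310490e-01 -3.35359345e-01 -4.44089210e-16
 -1.38774747e+00 -7.95980573e-01]
-1 [0.573 0.111 0.2  ] [ 5.35510225e-01 -4.26575765e-03 -1.69544579e-02 -4.44089210e-16
 -1.55810763e+00  2.56028610e+00]
-1 [ 0.478 -0.005  0.102] [ 4.13030931e-01 -2.75438823e-01 -4.39257517e-01 -4.44089210e-16
 -1.40697763e+00  2.68276540e+00]
-1 [0.486 0.185 0.102] [ 7.50184247e-01 -1.52310490e-01 -3.35359345e-01 -4.44089210e-16
 -1.38774747e+00  2.34561208e+00]
```

```bash
python3 - <<'E'
from h import *
env.clamp(); print(env.current_width())
env.move_to(ch(-.099,-.09,.22),ori(1)); print(env.current_time())
env.line_to(ch(-.099,-.09,.102),rate=.1)
i=cams.capture("top");crop(i,190,170,160,100,5,"pics/t2.png")
i=cams.capture("scene");crop(i,190,130,150,110,5,"pics/s2.png")
print(env.current_time(),env.current_ee_pos(),ch(-.099,-.09,.102),env.current_wrist_force())
E
```

```text
0.0037971321346121196
2.8667
4.3 [0.57332907 0.11162205 0.10278707] [0.57297339 0.11148357 0.102     ] [0.80510214 1.08739834 0.55369238]
```

View pics/t2.png

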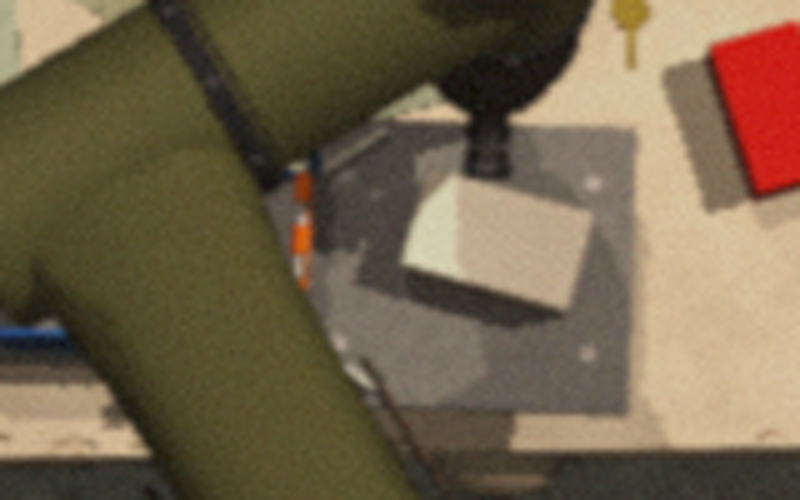

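View pics/s2.png

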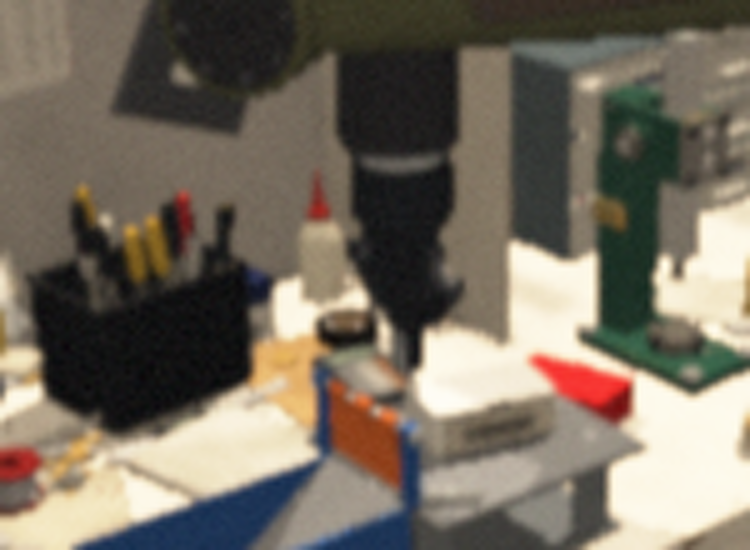

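```bash
python3 - <<'E'
from h import *
for y in (-.09,-.0755): print(((w2px("top",[ch(-.088,y,.102),ch(-.11,y,.102),ch(-.088,y,.14)])-[190,170])*5).round(0).tolist())
# predicted carton top corners (crop)
c=ch(-.1097,-.0097,.12)
for a,b in((49,-30),(-49,-30)):
    t=-.247;x,y=a/1e3,b/1e3
    print(((w2px("top",ch(-.1097+x*np.cos(t)-y*np.sin(t),-.0097+x*np.sin(t)+y*np.cos(t),.12))-[190,170])*5).round())
E
```

```text
[[463.0, 106.0], [501.0, 107.0], [463.0, 90.0]]
[[462.0, 130.0], [500.0, 131.0], [462.0, 115.0]]
[[428. 164.]]
[[594. 211.]]
```

```bash
python3 - <<'E'
from h import *
i=cams.capture("top");j=i[188:238,250:320]
j=np.clip((j/255.)**.55*255,0,255).astype('uint8');cv2.imwrite("pics/t3.png",cv2.resize(j,None,fx=11,fy=11,interpolation=cv2.INTER_CUBIC))
E
```

```text
(no output)
```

View pics/t3.png

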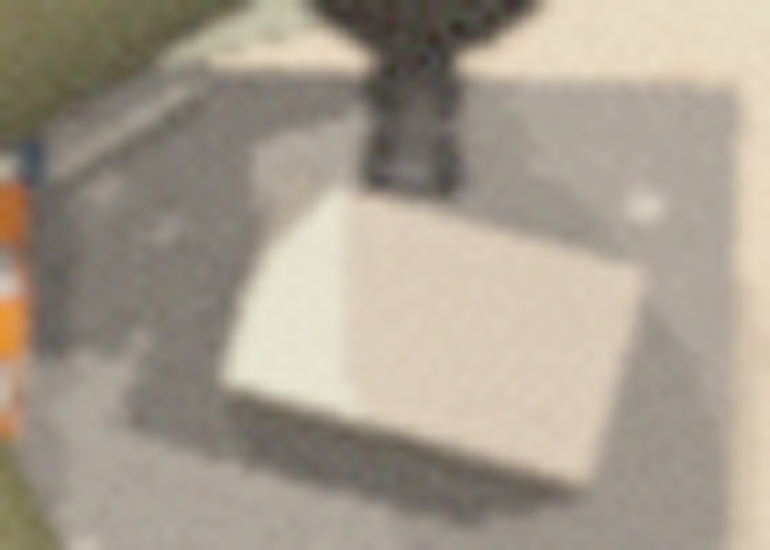

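```bash
python3 - <<'E'
from h import *
print(px2w("top",(287.7,205.3),.085),px2w("top",(287.7,205.3),.17), ch(-.099,-.0755,0))
print(env.line_to(ch(-.099,-.070,.102),rate=.05),env.current_wrist_force())
i=cams.capture("top");j=i[188:238,250:320]
j=np.clip((j/255.)**.55*255,0,255).astype('uint8');cv2.imwrite("pics/t4.png",cv2.resize(j,None,fx=11,fy=11,interpolation=cv2.INTER_CUBIC))
E
```

```text
[0.53462299 0.1079186  0.085     ] [0.51772759 0.10930238 0.17      ] [0.55848859 0.11214738 0.        ]
False [-0.77755355 -0.19091425  0.49122905]
```

View pics/t4.png

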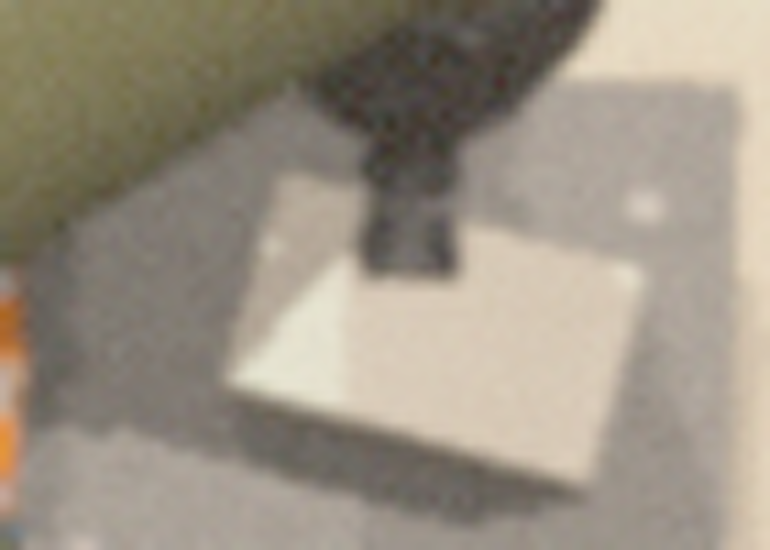

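The fingers' outer knuckles overhang above the carton, but there is no contact and the carton has not moved. I'll do the straightening nudge now.

```bash
python3 - <<'E'
from h import *
print(env.line_to(ch(-.099,-.047,.102),rate=.04),env.current_wrist_force(),env.current_time())
i=cams.capture("top");j=i[188:238,250:320]
j=np.clip((j/255.)**.55*255,0,255).astype('uint8');cv2.imwrite("pics/t5.png",cv2.resize(j,None,fx=11,fy=11,interpolation=cv2.INTER_CUBIC))
E
```

```text
False [-1.21337975  0.06221341 -0.01314639] 5.675
```

View pics/t5.png

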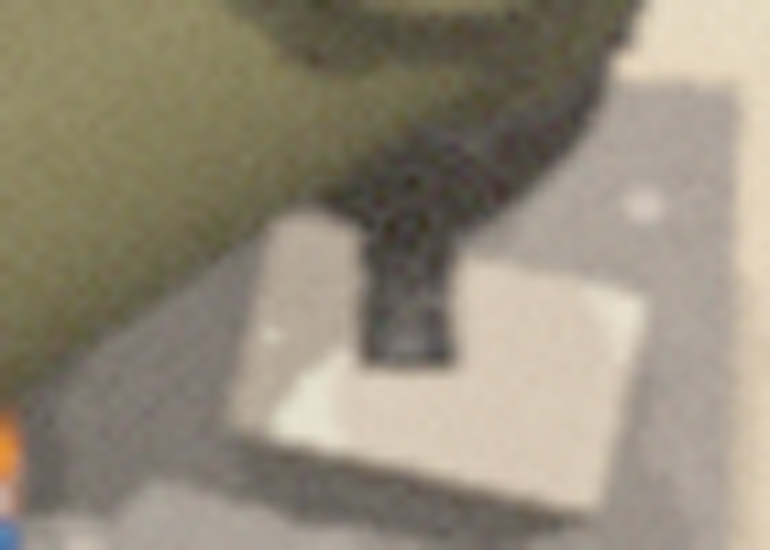

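```bash
cat >> h.py <<'E'
def tochute(p): d=np.array(p)-LIP; return np.array([d@F,d@L])
def carton(fl,rl,rr,T):
    a,b,c=[tochute(px2w("top",T(u),.12)) for u in(fl,rl,rr)]
    f=a-b;yaw=np.arctan2(f[1],f[0]); f/=np.linalg.norm(f);l=np.array([-f[1],f[0]])
    print("sizes",np.linalg.norm(a-b),np.linalg.norm(b-c),"yaw",yaw,"ctr",b+.049*f-.03*l, "rr",b-.06*l)
E
python3 - <<'E'
from h import *
T=lambda U:((U[0]+.5)/11-.5+250,(U[1]+.5)/11-.5+188)
carton((230,385),(592,487),(640,265),T)
carton((240,430),(600,508),(648,295),T)
E
```

```text
sizes 0.09662694025012414 0.05931693541017133 yaw -0.24348652108416502 ctr [-0.11034648 -0.01111078] rr [-0.16513377 -0.02841258]
sizes 0.09449959979639724 0.056924858141384635 yaw -0.18142450853669745 ctr [-0.11007573 -0.00317363] rr [-0.16368445 -0.02384015]
```

```bash
python3 - <<'E'
from h import *
env.line_to(ch(-.099,-.085,.102),rate=.12)
env.line_to(ch(-.200,-.070,.102),rate=.15)
env.line_to(ch(-.200,-.026,.102),rate=.12)
print(env.line_to(ch(-.155,-.026,.102),rate=.05),env.current_wrist_force(),env.current_time())
i=cams.capture("top");j=i[188:238,250:320]
j=np.clip((j/255.)**.55*255,0,255).astype('uint8');cv2.imwrite("pics/t6.png",cv2.resize(j,None,fx=11,fy=11,interpolation=cv2.INTER_CUBIC))
E
```

```text
False [-0.83091227 -0.38617931  0.35181825] 8.5917
```

View pics/t6.png

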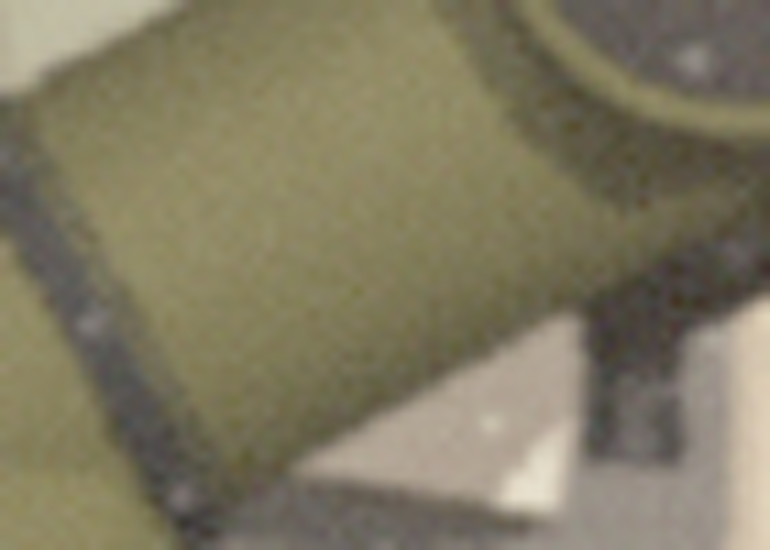

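```bash
python3 - <<'E'
from h import *
i=cams.capture("scene");crop(i,235,150,110,80,7,"pics/s3.png")
T=lambda U:((U[0]+.5)/11-.5+250,(U[1]+.5)/11-.5+188)
print(tochute(px2w("top",T((555,522)),.12)),tochute(px2w("top",T((300,477)),.12)),env.current_ee_pos(),ch(-.155,-.026,.102))
E
```

```text
[-0.14142639  0.03917869] [-0.07574578  0.02977203] [0.50647834 0.05834329 0.10207377] [0.50647679 0.05847222 0.102     ]
```

View pics/s3.png

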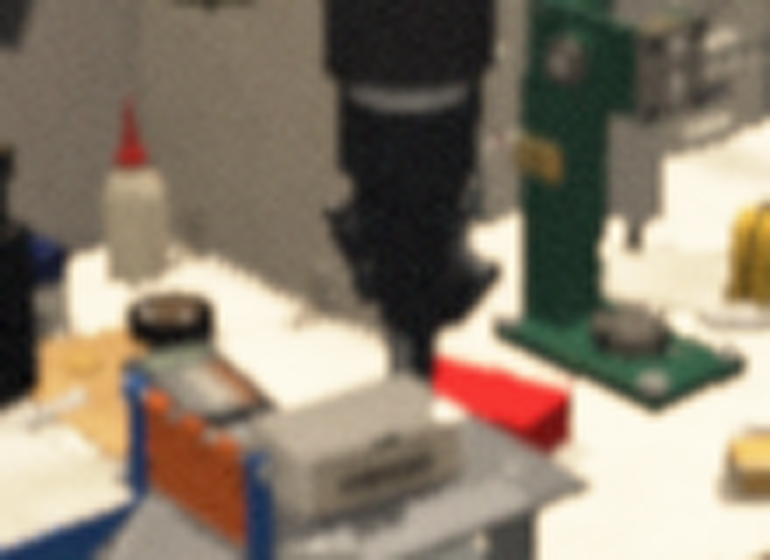

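```bash
python3 - <<'E'
from h import *
print(env.line_to(ch(-.132,-.026,.102),rate=.05),env.current_wrist_force(),env.current_time())
i=cams.capture("top");j=i[188:238,250:320]
j=np.clip((j/255.)**.55*255,0,255).astype('uint8');cv2.imwrite("pics/t7.png",cv2.resize(j,None,fx=11,fy=11,interpolation=cv2.INTER_CUBIC))
i=cams.capture("scene");crop(i,235,150,110,80,7,"pics/s4.png")
E
```

```text
False [ 0.49264625  0.59554931 -0.36344548] 9.3
```

View pics/t7.png

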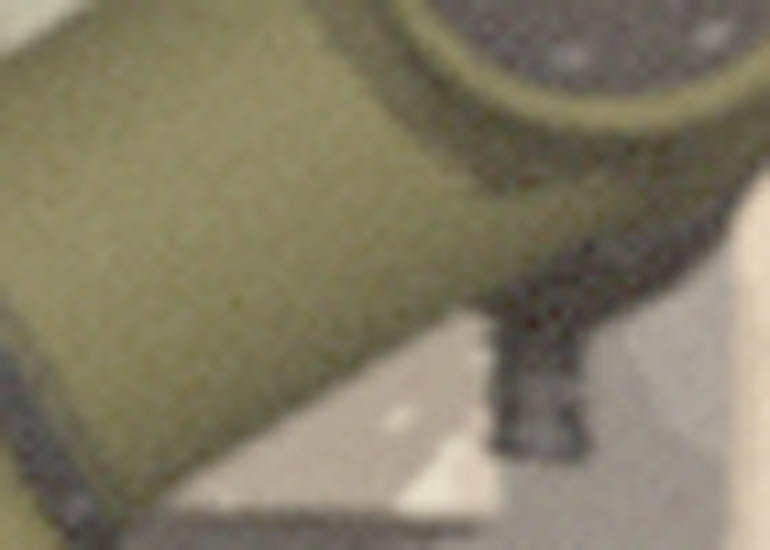

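View pics/s4.png

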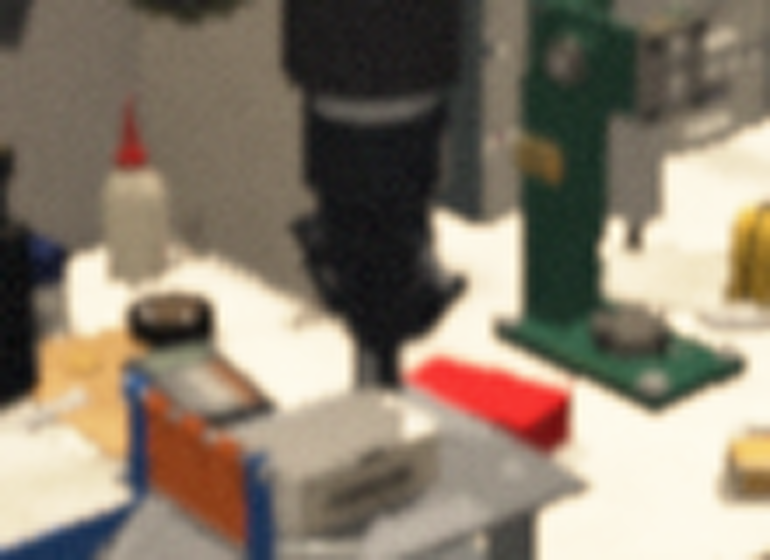

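```bash
python3 - <<'E'
from h import *
T=lambda U:((U[0]+.5)/11-.5+250,(U[1]+.5)/11-.5+188)
a=tochute(px2w("top",T((170,506)),.12));b=tochute(px2w("top",T((497,518)),.12));d=a-b
print(a,b,np.arctan2(d[1],d[0]))
E
```

```text
[-0.04275833  0.03838884] [-0.12654607  0.03864964] -0.0031126301827742687
```

```bash
python3 - <<'E'
from h import *
env.line_to(ch(-.150,-.026,.102),rate=.1)
env.line_to(ch(-.150,.0075,.102),rate=.1)
print(env.line_to(ch(-.075,.0075,.102),rate=.06,force_limit=15),env.current_wrist_force(),env.current_time())
i=cams.capture("top");j=i[188:238,230:300]
j=np.clip((j/255.)**.55*255,0,255).astype('uint8');cv2.imwrite("pics/t8.png",cv2.resize(j,None,fx=11,fy=11,interpolation=cv2.INTER_CUBIC))
i=cams.capture("scene");crop(i,200,150,110,80,7,"pics/s5.png")
E
```

```text
False [-0.33381621  0.08495178  0.57935824] 11.6167
```

View pics/t8.png

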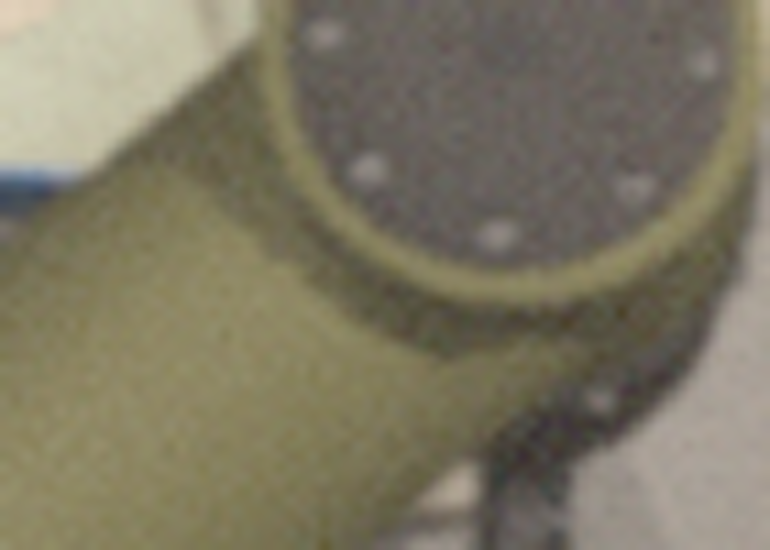

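View pics/s5.png

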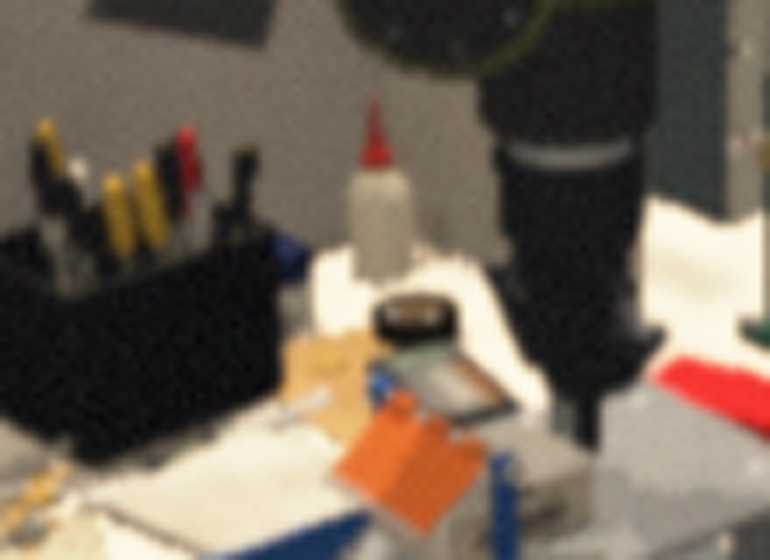

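The flap is pushed open and the carton's front is through the doorway, clear of the post. I'll keep pushing.

```bash
python3 - <<'E'
from h import *
print(env.line_to(ch(-.045,.0075,.102),rate=.06,force_limit=15),env.current_wrist_force(),env.current_time())
env.dwell(.4)
i=cams.capture("scene");crop(i,190,150,110,80,7,"pics/s6.png")
E
```

```text
False [ 0.13924343 -0.4851107  -0.97654962] 12.3667
```

View pics/s6.png

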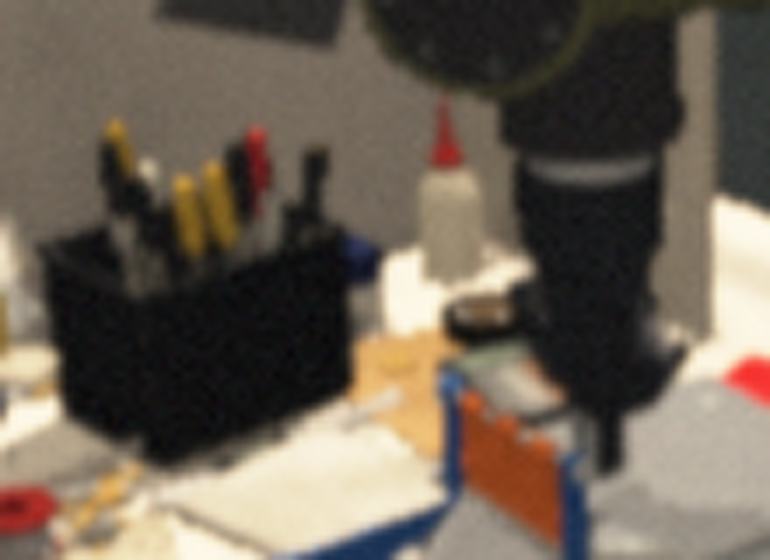

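The carton is gone from the board and the flap hangs shut. I'll draw back and check the bin.

```bash
python3 - <<'E'
from h import *
env.line_to(ch(-.13,.0075,.102),rate=.12)
env.line_to(ch(-.17,.0,.25),rate=.15)
q=env.current_qpos().copy(); q[0]-=.6; env.goto_joints(q)
i=cams.capture("top");cv2.imwrite("pics/t9f.png",i);crop(i,170,180,200,90,4,"pics/t9.png")
i=cams.capture("scene");cv2.imwrite("pics/s9f.png",i);crop(i,190,170,150,110,5,"pics/s9.png")
print(env.current_time())
E
```

```text
16.05
```

View pics/t9.png

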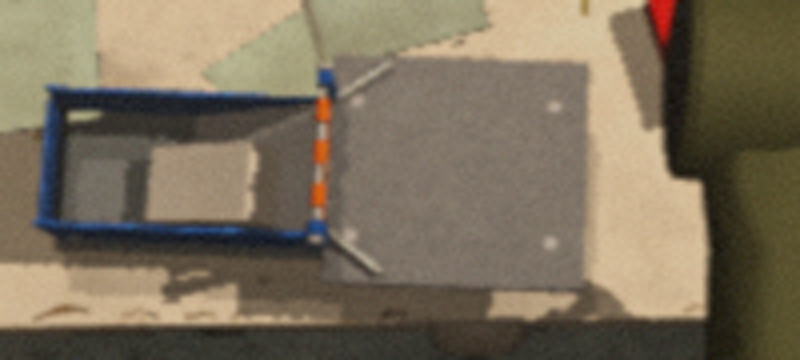

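View pics/s9.png

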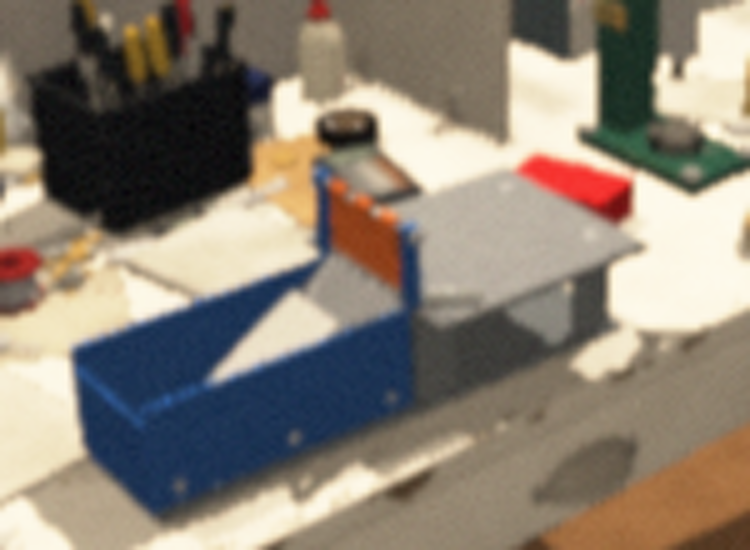

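View pics/t9f.png

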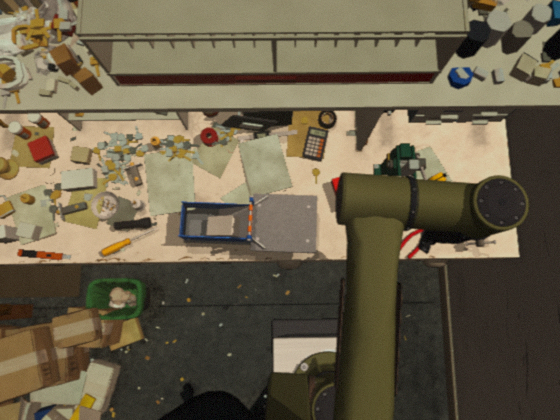

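```bash
python3 - <<'E'
from h import *
env.dwell(.5)
print(env.current_wrist_force(),env.current_ee_pos(),env.current_qpos())
T=lambda U:((U[0]+.5)/4-.5+170,(U[1]+.5)/4-.5+180)
for u in((148,180),(255,180)):
    for z in(.03,.06,.09): print(u,z,tochute(px2w("top",T(u),z)))
i=cams.capture("top");crop(i,170,180,200,90,4,"pics/t10.png")
print(np.abs(i[195:245,175:260].astype(int)-cv2.imread("pics/t9f.png")[195:245,175:260]).mean())
E
```

```text
[ 0.24893036 -0.06948447  0.08235558] [ 0.4210792  -0.23362548  0.24884774] [-8.66222052e-02 -2.73890176e-01 -1.70596561e-01 -5.20886554e-04
 -1.67580526e+00 -5.58732387e-01]
(148, 180) 0.03 [0.13835947 0.00519302]
(148, 180) 0.06 [0.13318713 0.00966494]
(148, 180) 0.09 [0.12801478 0.01413685]
(255, 180) 0.03 [0.0576441  0.00243934]
(255, 180) 0.06 [0.05426067 0.00697229]
(255, 180) 0.09 [0.05087724 0.01150523]
2.787843137254902
```

View pics/s9f.png

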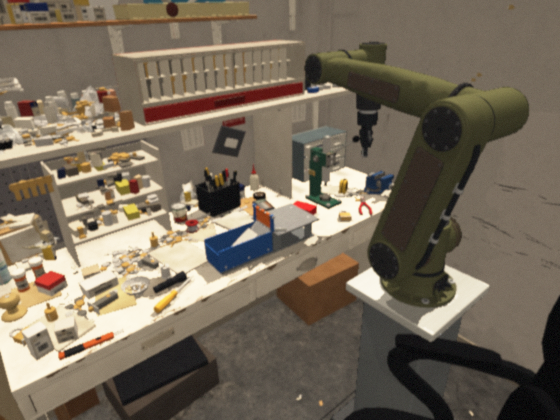

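View pics/t10.png

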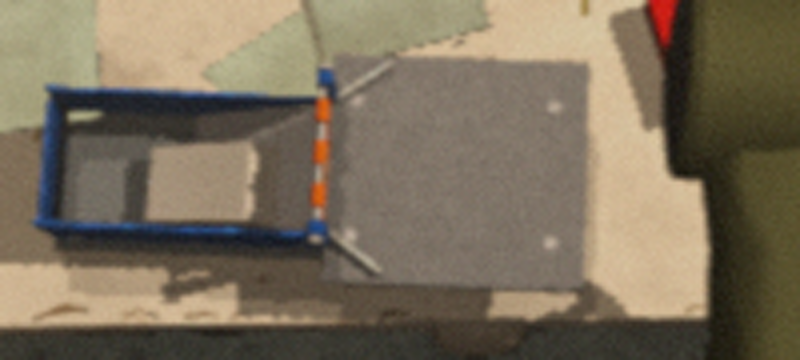

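```bash
python3 - <<'E'
from h import *
a=cv2.imread("pics/scene0.png");b=cams.capture("scene")
crop(np.vstack([a[160:240,290:420],b[160:240,290:420]]),0,0,130,160,3.7,"pics/cmp.png")
E
```

```text
(no output)
```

View pics/cmp.png

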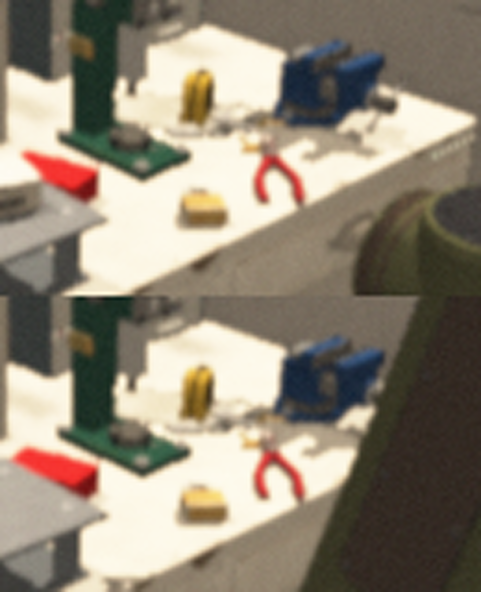

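The bystanders (padlock, pliers, tape measure, red box) are where they were at the start.

```bash
python3 - <<'E'
from h import *
env.sign_off(); print(env.current_time())
E
```

```text
the job is handed in; nothing more can be done
the job is handed in; nothing more can be done
```

The white carton is through the flap and in the blue catch bin. The flap hangs shut, the arm is clear of everything, and I handed the job in shortly after 16.6 s.

With the gripper closed, I straightened the carton with one nudge on its right side and one push on the right of its back face. Its yaw went from about -0.25 rad to about 0, and its centre ended roughly 8 mm left of the doorway's centre line. I then pushed it from behind until it tipped over the lip. It was never gripped or lifted.

**Last checks:**
- **Carton:** two pictures over 0.5 s apart show it at rest. It lies on the ramp with its lower edge at the ramp's foot, and has not slid on to the end wall. I left it there because it counts as being in the bin and is well clear of the flap.
- **Bystanders:** the padlock, pliers, tape measure and red box have not moved in before/after crops. I compared the screwdriver only by eye and did not look for the lock cylinder separately.
- **Forces:** the wrist force was below about 1.5 N each time I read it, and the 15 N force limit set on the doorway pushes never tripped.
- **Disagreement:** the first side nudge turned the carton less than I had estimated, which is why the back push was needed. My estimate of where the fingers touch was off by about 5 mm.

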